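Stack the spice tins back on the plank

TASK

Put the steel tins back on the teak plank in two neat, centred stacks: the three round tins on the round wooden stand, widest at the bottom, the middle one on it and the narrowest on top; and the two square tins on the square wooden stand, the bigger one below the smaller. Leave the green jar, the white pickle jar and the gas lighter where they are.

Things in the scene. Friction and masses are not known exactly. Their poses are not given: they have to be found in the camera images.
- wide_round: Closed plain steel storage tin with a flat lid (the lid's faint line runs about 15 mm below the top; nothing comes off). Round, 64 mm across, 52 mm high; 0.11 to 0.23 kg. Starts upright on the counter (height 0), in front of the plank. Origin: centre of its underside; z up.
- middle_round: Closed plain steel storage tin with a flat lid (the lid's faint line runs about 15 mm below the top; nothing comes off). Round, 50 mm across, 46 mm high; 0.07 to 0.14 kg. Starts upright on the counter. Origin: centre of its underside; z up.
- narrow_round: Closed plain steel storage tin with a flat lid (the lid's faint line runs about 15 mm below the top; nothing comes off). Round, 36 mm across, 40 mm high; 0.04 to 0.09 kg. Starts upright on the plank, among the stands and jars. Origin: centre of its underside; z up.
- big_square: Closed plain steel storage tin with a flat lid (the lid's faint line runs about 15 mm below the top; nothing comes off). Square, 60 x 60 mm, 48 mm high; 0.12 to 0.24 kg. Starts upright on the counter, turned any way. x and y axes square to its sides. Origin: centre of its underside; z up.
- small_square: Closed plain steel storage tin with a flat lid (the lid's faint line runs about 15 mm below the top; nothing comes off). Square, 42 x 42 mm, 42 mm high; 0.06 to 0.13 kg. Starts upright on the counter, turned any way. x and y axes square to its sides. Origin: centre of its underside; z up.
- round_stand: Flat round disc of pale wood, 100 mm across, 8 mm thick, fixed on the teak plank, whose top is 80 mm above the counter. The plank is 180 mm deep (front edge 540 mm, back edge 720 mm ahead of the robot's base axis) and runs from side to side right across the working area; a shallow drawer stands part open under its left end, beyond the tins. Origin: centre of the disc's underside, on the plank's top; z up.
- square_stand: Flat square board of pale wood, 92 x 92 mm, 8 mm thick, fixed on the teak plank. x and y axes square to its sides. Origin: centre of its underside, on the plank's top; z up.
- green_jar: Green glass jar with a steel cap, 70 mm across, 108 mm high, standing loose on the plank; leave it alone. Origin: centre of its underside; z up.
- pickle_jar: White ceramic pickle jar, 72 mm across, 96 mm high with its knobbed lid on (one piece), standing loose on the plank; leave it alone. Origin: centre of its underside; z up.
- gas_lighter: Gas lighter lying loose on the counter among the tins: black plastic handle 95 mm long, 24 mm wide, 20 mm high, with a grey trigger on its +y side and a thin steel barrel; leave it alone. x axis points along it towards the barrel's tip; it reaches from 88 mm behind its origin to 85 mm ahead. Origin: on the underside, 40 mm ahead of the handle's middle; z up.
Mind the look-alikes: they are no part of the job. Leave any blue or yellow look-alike of the big_square alone.

How it is judged:
At the end, for the whole second after the job is handed in: Round stand: wide, middle, narrow round tin from below; square stand: big, then small square tin. Each centred within 12 mm on what it stands on, seated within 4 mm, upright within 0.08 rad, released, at rest. Jars and lighter moved by at most 25 mm, jars not tipped (horizontal distance between wide_round and round_stand below 0.012 m and z of wide_round in the frame of round_stand between 0.004 and 0.012 m and angle between each of wide_round, middle_round, narrow_round, big_square, small_square's own z axis and vertical below 0.08 rad and linear speed of each of wide_round, middle_round, narrow_round, big_square, small_square below 0.02 m/s and angular speed of each of wide_round, middle_round, narrow_round, big_square, small_square below 0.2 rad/s and horizontal distance between middle_round and wide_round below 0.012 m and z of middle_round in the frame of wide_round between 0.048 and 0.056 m and horizontal distance between narrow_round and middle_round below 0.012 m and z of narrow_round in the frame of middle_round between 0.042 and 0.05 m and horizontal distance between big_square and square_stand below 0.012 m and z of big_square in the frame of square_stand between 0.004 and 0.012 m and horizontal distance between small_square and big_square below 0.012 m and z of small_square in the frame of big_square between 0.044 and 0.052 m); the robot touches nothing.
It fails at once if the green jar is moved by more than 25 mm or tipped (distance of green_jar from where it was at the start of the episode above 0.025 m or angle between green_jar's own z axis and vertical above 0.35 rad).
It fails at once if the pickle jar is moved by more than 25 mm or tipped (distance of pickle_jar from where it was at the start of the episode above 0.025 m or angle between pickle_jar's own z axis and vertical above 0.35 rad).
It fails at once if the gas lighter is moved by more than 25 mm (distance of gas_lighter from where it was at the start of the episode above 0.025 m).
It also fails if it takes over 122 s, if anything falls off the work surface, if the arm or the gripper's body presses on something with over 40 N, if the wrist force passes 120 N, or if a joint passes its speed limit or range.

ROBOT

A 7-joint arm with a two-finger parallel gripper is mounted at the origin on the work surface. World frame = base frame: x ahead of the robot, y to its left, z up, the work surface at z = 0. Lengths are in m, angles in rad, forces in N, time in s.
With the tool pointing down it reaches from about 0.425 to 0.875 m from the base axis. Payload 8.4 kg.
Tool frame: the origin (TCP) lies midway between the tips of the shut fingers; the grasp point (between the pads) lies 19 mm behind it; y points along the fingers, x is the direction in which the jaws open and shut, and the axes are right-handed (so a half turn about y gives the same grasp; the last joint's range is limited). The gripper opens to 87 mm and grips with 3 to 60 N. Pads are 19 mm wide; open, the fingers measure 117 mm over their backs; the gripper's body (75 mm by 190 mm) begins 51 mm behind the grasp point.
Start: joints at [1.029, 0.333, 0.04, 1.465, -0.013, 1.343, -0.059], TCP at [0.278, -0.587, 0.223] pointing down, gripper open.
Joint ranges: [-2.58, 2.58], [-0.38, 2.09], [-1.3, 1.39], [0.25, 2.4], [-1.5, 4.64], [0.08, 2.09], [-2.65, 2.65]. Speed limits (rad/s): [2.22, 2.22, 2.79, 2.79, 3.14, 3.14, 3.14].

INTERFACE

Orientations are given as a 3x3 rotation matrix whose columns are the frame's x, y, z axes.
In Python, from bench import robot gives the robot as it stands.
- The arm moves only by the shell command python3 -m jog 'ROWS' [FORCE]. ROWS is a JSON object of lists of equal length, an entry for each row: "travel": the shift along the tool's x, y, z in mm, a list of three; "delta_rot": the turn, a rotation vector about the tool's x, y, z in degrees, a list of three; "jaw": the opening in per cent of the stroke, from 0 (shut) to 100 (fully open). A call has 1 to 20 rows; each row is the pose to reach, as a shift and turn from the pose measured when the call began, along the tool's axes at that moment; what a row does not reach only later rows make up. A row lasts 1/8 s, in which the tool goes at most 62.5 mm and 10.7 degrees, less where a joint would pass 70% of its speed; a pose out of reach is approached as far as the arm can. A call with a gripper value outside its range is refused whole. The fingers move at their own pace and stop on an object; FORCE is the grip in N (left out, the last holds). Time passes only in rows, so rows that repeat a pose let the fingers close. It gives the time, the measured TCP pose, the force and the opening at its end, in the units of the state.
- robot.get_obs(): the state, without advancing time (a new reading comes with each control period).
- robot.capture(name): name is "side" or "top" or "wrist"; returns the picture (384x512x3 uint8, red, green, blue); there is no depth.
- robot.calibration(name): a dict with "intrinsics" (3x3 intrinsics, pixels), "k1" (the pictures are not rectified: a ray, as slopes to the right and down, at radius r is drawn at 1 + k1 r^2 times it, then the intrinsics apply), "T" (4x4, takes a point from camera to world coordinates). Camera axes: x right, y down, z forward; pixel columns grow to the right and rows downward; lengths in m; the calibration is good to about 2 mm. A picture is of the moment at which its call begins: read the wrist's pose just before it. calibration takes no time and is no camera call; for the wrist camera it gives the pose at the moment of the call.
- robot.close_job(): hands the job in, once; it reports no verdict.
Trained networks look in the newest picture that a camera, given by its name, has taken for a name from the list of things; names that differ only in an ending like _2 or _b are one class to them, and where a whole thing is asked for, a point or a joint stands for the part that bears it (a point fixed in the world has none). Each returns a list of dicts, best first, with "confidence" (0 to 1); they miss things now and then, are a little off and sometimes report something else, mostly with a low value. They report only what shows in the picture. A call takes as long as a camera call. They do not tell look-alikes from the thing itself.
- robot.boxes_of(camera, thing): "point" ([x, y, z] in m, in the coordinates of the camera as it stood for that picture, good to about 4 mm: the middle of the surface that is visible of it).
- robot.silhouettes(camera, thing): "region" (384x512 bool, what is visible of it).
- robot.landmark_of(camera, thing): "point" ([x, y, z] in m, in the coordinates of the camera as it stood for that picture, good to about 4 mm: a listed point, or the origin of a listed thing).
The state is a dict: "clock": time; "q": joint angles; "joint_vel": joint speeds; "joint_efforts": joint torques, N m; "ee_pos": TCP position; "tool_rot": TCP orientation; "wrist_force": force on the tool from outside, world axes, zero at the start; "torque": the same for the moment, N m; "gripper_width": opening from 0.0 (shut) to 1.0 (fully open).
Only numpy, scipy, OpenCV 4.12 (cv2) and the standard library are available. Lean on these libraries where they do the work, as an engineer would, in place of code of your own. Each camera call takes 0.05 s, during which the arm holds its last target.

## Working session

There is one attempt and no reset: what is moved stays moved. The work goes in short steps, Python scripts to look and compute and a shell command to move; the robot and the scene stay as the last step left them, time stands still between calls to the robot, and variables do not carry over. Pictures are saved under pics/ and viewed, and the job is handed in when it is done.

```bash
ls; mkdir -p pics; python3 - <<'E'
from bench import robot
import cv2, numpy as np
np.set_printoptions(precision=4,suppress=True)
o=robot.get_obs(); print(o)
for n in ("side","top","wrist"):
    im=robot.capture(n); cv2.imwrite(f"pics/{n}0.png",im[:,:,::-1])
    print(n,robot.calibration(n))
E
```

```text
pics
{'clock': 0.0, 'q': array([ 1.0288,  0.3339,  0.0399,  1.4663, -0.0134,  1.3433, -0.0585]), 'joint_vel': array([ 0.0011,  0.0007, -0.0006, -0.0001, -0.0011, -0.0002,  0.0003]), 'joint_efforts': array([  0.0023, -65.6337,   1.3369, -40.3799,  -0.0595,   0.0448,
         0.0002]), 'ee_pos': array([ 0.2783, -0.5869,  0.2217]), 'tool_rot': array([[ 0.4285, -0.0008,  0.9036],
       [-0.9036,  0.0014,  0.4285],
       [-0.0016, -1.    , -0.0001]]), 'wrist_force': array([ 0.0792, -0.6427,  0.2126]), 'torque': array([-0.006 , -0.0296,  0.0215]), 'gripper_width': 0.9999515679868967}
side {'intrinsics': array([[401.1767,   0.    , 255.6813],
       [  0.    , 401.1767, 193.2874],
       [  0.    ,   0.    ,   1.    ]]), 'k1': -0.036850731116399575, 'T': array([[-0.9997,  0.0222,  0.0112,  0.4202],
       [ 0.0024,  0.5329, -0.8461,  0.924 ],
       [-0.0248, -0.8459, -0.5328,  0.6486],
       [ 0.    ,  0.    ,  0.    ,  1.    ]])}
top {'intrinsics': array([[432.0869,   0.    , 259.7603],
       [  0.    , 432.0869, 198.411 ],
       [  0.    ,   0.    ,   1.    ]]), 'k1': 0.023380707722781557, 'T': array([[-0.0284, -0.98  ,  0.1968,  0.2694],
       [-0.9996,  0.0287, -0.0014,  0.0539],
       [-0.0043, -0.1968, -0.9804,  1.0698],
       [ 0.    ,  0.    ,  0.    ,  1.    ]])}
wrist {'intrinsics': array([[323.817 ,   0.    , 253.3344],
       [  0.    , 323.817 , 193.836 ],
       [  0.    ,   0.    ,   1.    ]]), 'k1': -0.06850270711179443, 'T': array([[ 0.4283, -0.8714, -0.239 ,  0.3443],
       [-0.9036, -0.4133, -0.1125, -0.556 ],
       [-0.0008,  0.2641, -0.9645,  0.3849],
       [ 0.    ,  0.    ,  0.    ,  1.    ]])}
```

View images.

View pics/top0.png

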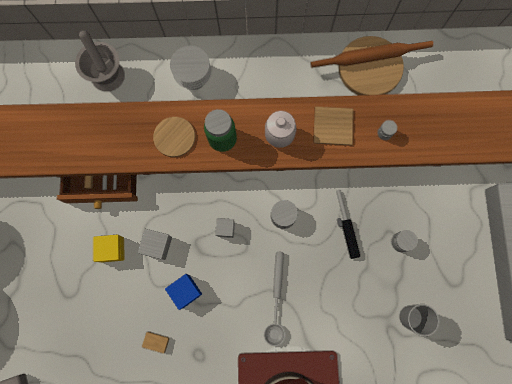

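View pics/side0.png

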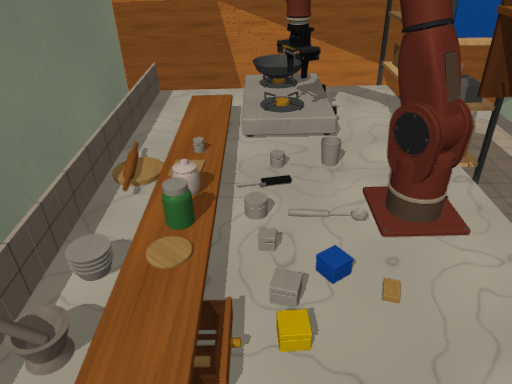

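```bash
cat > h.py <<'E'
import numpy as np, cv2
from bench import robot
np.set_printoptions(precision=4,suppress=True)
def undist(cal,uv):
    K=cal["intrinsics"];k=cal["k1"]
    p=cv2.undistortPoints(np.array(uv,float).reshape(-1,1,2),K,np.array([k,0,0,0.]))
    return p.reshape(-1,2)
def ray(cal,uv):
    p=undist(cal,uv); d=np.c_[p,np.ones(len(p))]@cal["T"][:3,:3].T
    return cal["T"][:3,3],d
def onz(cal,uv,z):
    o,d=ray(cal,uv); return o+d*((z-o[2])/d[:,2])[:,None]
def proj(cal,P):
    T=cal["T"];c=(np.atleast_2d(P)-T[:3,3])@T[:3,:3]
    r,_=cv2.projectPoints(c.reshape(-1,1,3),np.zeros(3),np.zeros(3),cal["intrinsics"],np.array([cal["k1"],0,0,0.]))
    return r.reshape(-1,2)
def w(cal,p): return cal["T"][:3,:3]@np.array(p)+cal["T"][:3,3]
E
python3 - <<'E'
from h import *
things="wide_round middle_round narrow_round big_square small_square round_stand square_stand green_jar pickle_jar gas_lighter".split()
for c in ("top","side"):
    cal=robot.calibration(c)
    for t in things:
        for r in robot.landmark_of(c,t)[:3]:
            P=w(cal,r["point"]); print(c,t,round(r["confidence"],2),P,proj(cal,P)[0].round())
print(robot.get_obs()["clock"])
E
```

```text
top wide_round 0.71 [ 0.4414 -0.0031  0.0001] [282. 214.]
top wide_round 0.22 [0.6225 0.1402 0.078 ] [222. 137.]
top middle_round 0.69 [ 0.3656 -0.2884 -0.0002] [399. 242.]
top middle_round 0.25 [0.6238 0.2507 0.0776] [176. 138.]
top big_square 0.74 [ 0.259   0.2423 -0.0017] [184. 292.]
top big_square 0.64 [0.3682 0.4216 0.0009] [111. 249.]
top big_square 0.56 [ 0.3724  0.3048 -0.0011] [159. 246.]
top small_square 0.56 [0.4089 0.1392 0.0014] [226. 229.]
top round_stand 0.79 [0.624  0.2537 0.0774] [174. 138.]
top square_stand 0.78 [ 0.642  -0.1289  0.0814] [333. 125.]
top green_jar 0.97 [0.6226 0.1409 0.0774] [221. 137.]
top pickle_jar 0.85 [ 0.6157 -0.0022  0.0777] [281. 138.]
top pickle_jar 0.26 [0.6265 0.2537 0.0786] [174. 136.]
top gas_lighter 0.5 [ 0.6198 -0.2543  0.081 ] [386. 133.]
side wide_round 0.79 [ 0.4328 -0.0048  0.0044] [256. 211.]
side middle_round 0.69 [ 0.3581 -0.2888 -0.0024] [278. 165.]
side middle_round 0.68 [ 0.4062 -0.1586  0.0012] [264. 184.]
side narrow_round 0.74 [0.619  0.2563 0.0803] [170. 253.]
side narrow_round 0.54 [ 0.614  -0.2518  0.0827] [199. 149.]
side big_square 0.68 [ 0.3709  0.3108 -0.0007] [285. 296.]
side big_square 0.64 [ 0.2524  0.2383 -0.0022] [335. 272.]
side big_square 0.57 [0.364  0.4194 0.0004] [292. 337.]
side small_square 0.93 [0.4082 0.141  0.0002] [266. 245.]
side round_stand 0.58 [0.6206 0.2568 0.0809] [169. 253.]
side round_stand 0.38 [0.4307 0.0011 0.0019] [257. 213.]
side square_stand 0.66 [ 0.6362 -0.1294  0.0843] [187. 167.]
side green_jar 0.63 [0.6141 0.1347 0.0797] [181. 220.]
side green_jar 0.32 [ 0.6175 -0.2532  0.0828] [198. 149.]
side pickle_jar 0.64 [0.6195 0.0028 0.081 ] [186. 191.]
side gas_lighter 0.89 [ 0.4067 -0.1603 -0.0004] [264. 184.]
1.15
```

```bash
cat > fit.py <<'E'
from h import *
from scipy.optimize import minimize
def pts(kind,a,h):
    if kind=="r":
        t=np.linspace(0,2*np.pi,48,endpoint=False); b=np.c_[np.cos(t),np.sin(t)]*a/2
    else: b=np.array([[1,1],[-1,1],[-1,-1],[1,-1]])*a/2
    return np.r_[np.c_[b,0*b[:,0]],np.c_[b,0*b[:,0]+h]]
def hullmask(cal,kind,a,h,x,y,z,yaw,s=4):
    p=pts(kind,a,h);c,sn=np.cos(yaw),np.sin(yaw)
    P=p@np.array([[c,sn,0],[-sn,c,0],[0,0,1]])+[x,y,z]
    uv=proj(cal,P); hu=cv2.convexHull(((uv+0.5)*16).astype(np.int32))
    m=np.zeros((384,512),np.uint8); cv2.fillConvexPoly(m,hu,255,cv2.LINE_AA,4); return m/255.
def fit(kind,a,h,z,x0,cams,yaw=True):
    # cams: list of (cal,mask)
    def cost(v):
        s=0
        for cal,m in cams:
            q=hullmask(cal,kind,a,h,v[0]/100,v[1]/100,z,v[2] if kind=="s" else 0)
            s+=1-np.minimum(q,m).sum()/np.maximum(q,m).sum()
        return s
    best=None
    for y0 in ([0,.4,.8,1.2] if kind=="s" else [0]):
        r=minimize(cost,[x0[0]*100,x0[1]*100,y0],method="Nelder-Mead",options=dict(initial_simplex=np.array([[x0[0]*100,x0[1]*100,y0],[x0[0]*100+1,x0[1]*100,y0],[x0[0]*100,x0[1]*100+1,y0],[x0[0]*100,x0[1]*100,y0+.3]]),xatol=1e-3,fatol=1e-4))
        if best is None or r.fun<best.fun: best=r
    return best.x*[.01,.01,1],best.fun
E
python3 - <<'E'
from fit import *
L=[("wide_round","r",.064,.052,0,(.437,-.004)),("middle_round","r",.05,.046,0,(.362,-.289)),("narrow_round","r",.036,.04,.08,(.617,-.252)),
("big_square","s",.06,.048,0,(.372,.307)),("small_square","s",.042,.042,0,(.408,.14)),("round_stand","r",.1,.008,.08,(.622,.255)),("square_stand","s",.092,.008,.08,(.639,-.129))]
cals={c:robot.calibration(c) for c in ("top","side")}
vis={c:cv2.imread(f"pics/{c}0.png") for c in cals}
for t,k,a,h,z,x0 in L:
    cams=[]
    for c,cal in cals.items():
        pc=proj(cal,[*x0,z+h/2])[0]
        for r in robot.silhouettes(c,t):
            m=r["region"]; ys,xs=np.nonzero(m)
            if len(xs) and np.hypot(xs.mean()-pc[0],ys.mean()-pc[1])<15: cams.append((cal,m.astype(float),c)); break
    for cc in [[q for q in cams if q[2]=="top"],[q for q in cams if q[2]=="side"],cams]:
        if cc:
            v,f=fit(k,a,h,z,x0,[q[:2] for q in cc]); print(t,[q[2] for q in cc],v[:2]," yaw",np.degrees(v[2]).round(1) if k=="s" else "",round(f/len(cc),3))
    for c,cal in cals.items():
        m=hullmask(cal,k,a,h,v[0],v[1],z,v[2] if k=="s" else 0)
        cs,_=cv2.findContours((m>.5).astype(np.uint8),0,2); cv2.drawContours(vis[c],cs,-1,(0,0,255),1)
cv2.imwrite("pics/topfit.png",cv2.resize(vis["top"][80:280,60:460],(800,400),interpolation=cv2.INTER_CUBIC))
cv2.imwrite("pics/sidefit.png",cv2.resize(vis["side"][110:360,120:370],(600,600),interpolation=cv2.INTER_CUBIC))
print(robot.get_obs()["clock"])
E
```

```text
wide_round ['top'] [ 0.4381 -0.0031]  yaw  0.079
wide_round ['side'] [ 0.4356 -0.0044]  yaw  0.088
wide_round ['top', 'side'] [ 0.4377 -0.0033]  yaw  0.09
middle_round ['top'] [ 0.365 -0.29 ]  yaw  0.144
middle_round ['side'] [ 0.3617 -0.2951]  yaw  0.174
middle_round ['top', 'side'] [ 0.3633 -0.2903]  yaw  0.163
narrow_round ['top'] [ 0.6198 -0.2514]  yaw  0.178
narrow_round ['side'] [ 0.6194 -0.2527]  yaw  0.149
narrow_round ['top', 'side'] [ 0.6191 -0.2506]  yaw  0.164
big_square ['top'] [0.3751 0.3101]  yaw 73.0 0.097
big_square ['side'] [0.3702 0.3063]  yaw -12.9 0.11
big_square ['top', 'side'] [0.3734 0.3095]  yaw 74.0 0.124
small_square ['top'] [0.4112 0.1412]  yaw 82.9 0.18
small_square ['side'] [0.4078 0.1369]  yaw 88.7 0.188
small_square ['top', 'side'] [0.4084 0.1412]  yaw 87.6 0.198
round_stand ['top'] [0.6272 0.2567]  yaw  0.064
round_stand ['side'] [0.6231 0.2533]  yaw  0.117
round_stand ['top', 'side'] [0.6259 0.2553]  yaw  0.097
square_stand ['top'] [ 0.6415 -0.1258]  yaw -6.9 0.101
square_stand ['side'] [ 0.6387 -0.1382]  yaw -0.9 0.829
square_stand ['top', 'side'] [ 0.6411 -0.1266]  yaw -6.2 0.467
1.85
```

View pics/topfit.png

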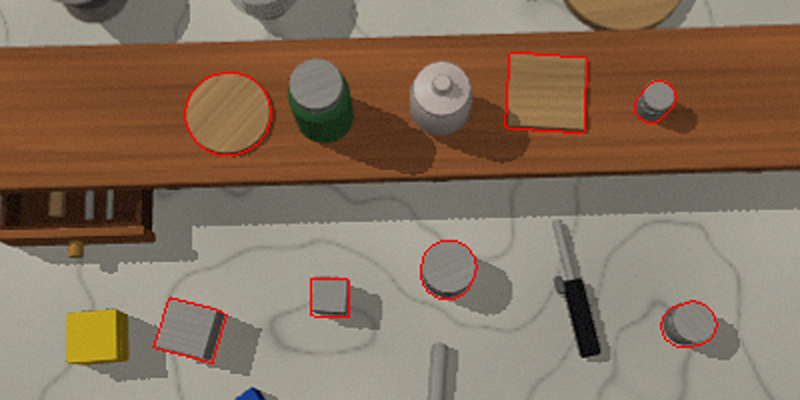

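View pics/sidefit.png

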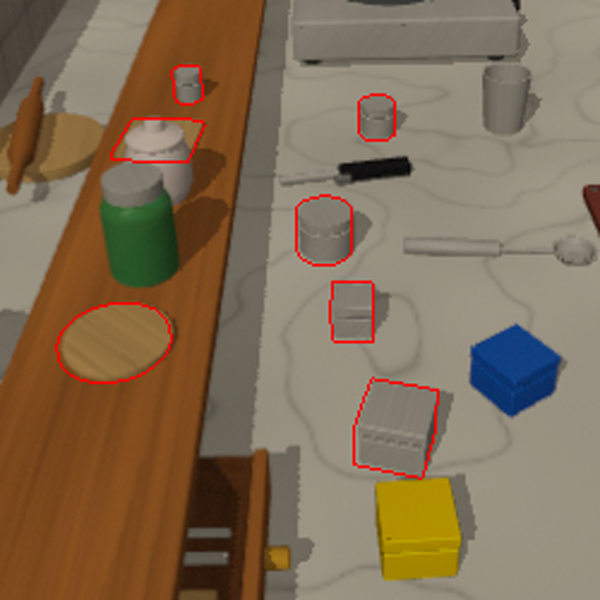

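```bash
cat >> h.py <<'E'
def goal(x,y,z,yaw):
    o=robot.get_obs();R=o["tool_rot"];p=o["ee_pos"]
    d=R.T@(np.array([x,y,z])-p)*1000
    a=np.radians(yaw);tx=np.array([np.cos(a),np.sin(a),0]);ty=np.array([0,0,-1.])
    Rt=np.c_[tx,ty,np.cross(tx,ty)]
    rv=np.degrees(cv2.Rodrigues(R.T@Rt)[0].ravel())
    print("at",p,"yaw",np.degrees(np.arctan2(R[1,0],R[0,0])).round(1),"f",o["wrist_force"].round(1),"w",(o["gripper_width"]*87).round(1),"t",round(o["clock"],2),"-> travel",d.round(1),"rot",rv.round(1))
E
python3 -c "
from h import *
goal(.4377,-.0033,.15,-64.6);goal(.4377,-.0033,.01,-64.6)"
```

```text
Traceback (most recent call last):
  File "h.py", line 24, in goal
    print("at",p,"yaw",np.degrees(np.arctan2(R[1,0],R[0,0])).round(1),"f",o["wrist_force"].round(1),"w",(o["gripper_width"]*87).round(1),"t",round(o["clock"],2),"-> travel",d.round(1),"rot",rv.round(1))
                                                                                                        ^^^^^^^^^^^^^^^^^^^^^^^^^^^^^
AttributeError: 'float' object has no attribute 'round'
```

```bash
sed -i 's/(o\["gripper_width"\]\*87).round(1)/round(o["gripper_width"]*87,1)/' h.py
python3 -c "
from h import *
goal(.4377,-.0033,.15,-64.6);goal(.4377,-.0033,.01,-64.6)"
```

```text
at [ 0.2784 -0.5873  0.2225] yaw -64.6 f [-0.   0.  -0.8] w 87.1 t 1.85 -> travel [-459.4   72.6  394.1] rot [ 0. -0. -0.]
at [ 0.2784 -0.5873  0.2225] yaw -64.6 f [-0.   0.  -0.8] w 87.1 t 1.85 -> travel [-459.4  212.6  394.1] rot [ 0. -0. -0.]
```

```bash
python3 -m jog '{"travel":[[-459,72,394],[-459,72,394],[-459,72,394],[-459,72,394],[-459,72,394],[-459,72,394],[-459,72,394],[-459,72,394],[-459,72,394],[-459,72,394],[-459,72,394],[-459,72,394],[-459,72,394],[-459,72,394]],"delta_rot":[[0,0,0],[0,0,0],[0,0,0],[0,0,0],[0,0,0],[0,0,0],[0,0,0],[0,0,0],[0,0,0],[0,0,0],[0,0,0],[0,0,0],[0,0,0],[0,0,0]],"jaw":[100,100,100,100,100,100,100,100,100,100,100,100,100,100]}' 15
cat > wr.py <<'E'
import sys
from fit import *
# wr.py name out thing kind a h z x0 y0
out,t,k,a,h,z,x,y=sys.argv[1:9]; a,h,z,x,y=map(float,(a,h,z,x,y))
cal=robot.calibration("wrist"); im=robot.capture("wrist")
v=im[:,:,::-1].copy()
pc=proj(cal,[x,y,z+h/2])[0]
for r in robot.silhouettes("wrist",t):
    m=r["region"]; ys,xs=np.nonzero(m); d=np.hypot(xs.mean()-pc[0],ys.mean()-pc[1])
    print("sil",round(r["confidence"],2),xs.mean().round(),ys.mean().round(),"dist",d.round(1))
    if d<50:
        s,f=fit(k,a,h,z,(x,y),[(cal,m.astype(float))]); print(t,s[:2],"yaw",np.degrees(s[2]).round(1),round(f,3))
        q=hullmask(cal,k,a,h,s[0],s[1],z,s[2] if k=="s" else 0)
        cs,_=cv2.findContours((q>.5).astype(np.uint8),0,2); cv2.drawContours(v,cs,-1,(0,0,255),1); break
cv2.imwrite(f"pics/{out}.png",v)
E
python3 wr.py w1 wide_round r .064 .052 0 .4377 -.0033
python3 -c "
from h import *
goal(.4377,-.0033,.01,-64.6)"
```

```text
clock: 3.6
ee_pos: [0.4378, -0.0047, 0.1507]
tool_rot: [[0.427, 0.0, 0.904], [-0.904, -0.0, 0.427], [0.0, -1.0, 0.0]]
wrist_force: [0.8, -0.4, 0.0]
gripper_width: 0.999
sil 0.68 253.0 190.0 dist 2.8
wide_round [ 0.4389 -0.0036] yaw 5.9 0.056
at [ 0.4378 -0.0043  0.1507] yaw -64.7 f [-0.2 -0.4  0.7] w 87.4 t 3.7 -> travel [ -1.  140.7   0.3] rot [-0.  -0.1  0. ]
```

View pics/w1.png

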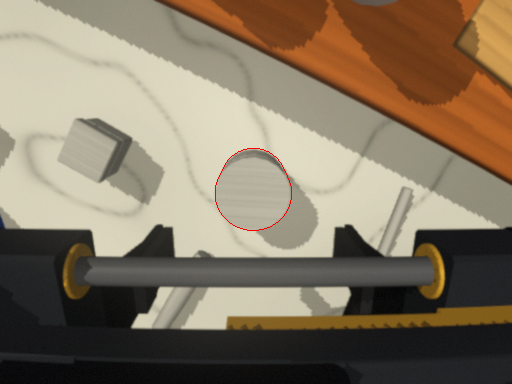

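```bash
python3 -m jog '{"travel":[[-1,50,0],[-1,100,0],[-1,134,0],[-1,134,0],[-1,134,0],[-1,134,0],[-1,134,0],[-1,134,0],[-1,134,0],[-1,134,0]],"delta_rot":[[0,0,0],[0,0,0],[0,0,0],[0,0,0],[0,0,0],[0,0,0],[0,0,0],[0,0,0],[0,0,0],[0,0,0]],"jaw":[100,100,100,100,60,60,60,60,60,60]}' 20
python3 -c "
from h import *
goal(.6255,.255,.25,0);goal(.6255,.255,.106,0)"
```

```text
clock: 4.95
ee_pos: [0.4382, -0.0036, 0.0176]
tool_rot: [[0.427, 0.002, 0.904], [-0.904, -0.001, 0.427], [0.001, -1.0, 0.001]]
wrist_force: [-1.7, -1.3, 8.2]
gripper_width: 0.73
at [ 0.4382 -0.0036  0.0176] yaw -64.7 f [-1.7 -1.3  8.2] w 63.5 t 4.95 -> travel [-153.5 -232.2  280.1] rot [ -0.  -64.7   0.1]
at [ 0.4382 -0.0036  0.0176] yaw -64.7 f [-1.7 -1.3  8.2] w 63.5 t 4.95 -> travel [-153.7  -88.2  279.9] rot [ -0.  -64.7   0.1]
```

```bash
python3 -m jog '{"travel":[[0,-50,0],[0,-110,0],[0,-170,0],[0,-232,0],[-153,-232,280],[-153,-232,280],[-153,-232,280],[-153,-232,280],[-153,-232,280],[-153,-232,280],[-153,-232,280],[-153,-232,280],[-153,-232,280],[-153,-232,280],[-153,-232,280]],"delta_rot":[[0,0,0],[0,0,0],[0,0,0],[0,0,0],[0,-10,0],[0,-20,0],[0,-30,0],[0,-40,0],[0,-50,0],[0,-60,0],[0,-64.7,0],[0,-64.7,0],[0,-64.7,0],[0,-64.7,0],[0,-64.7,0]],"jaw":[55,55,55,55,55,55,55,55,55,55,55,55,55,55,55]}'
python3 wr.py w2 round_stand r .1 .008 .08 .6255 .255
python3 -c "
from h import *
goal(.6255,.255,.106,0)"
```

```text
clock: 6.82
ee_pos: [0.6256, 0.2543, 0.25]
tool_rot: [[1.0, 0.002, 0.001], [-0.001, -0.001, 1.0], [0.002, -1.0, -0.001]]
wrist_force: [-0.3, -0.4, -1.6]
gripper_width: 0.729
sil 0.89 252.0 162.0 dist 14.5
round_stand [0.6254 0.2547] yaw 0.9 0.374
at [0.6256 0.2544 0.25  ] yaw -0.0 f [ 0.1 -0.  -1.9] w 63.6 t 6.92 -> travel [ -0.4 144.    0.7] rot [ 0.  -0.   0.1]
```

View pics/w2.png

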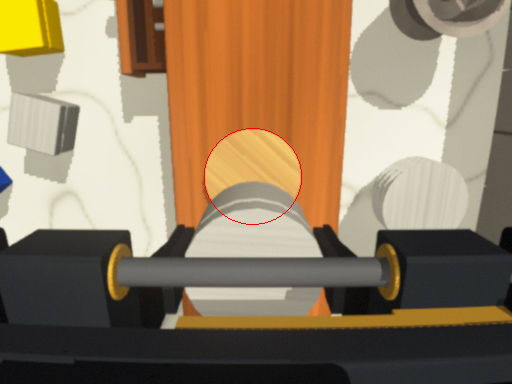

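```bash
python3 -m jog '{"travel":[[0,50,0],[0,100,0],[0,125,0],[0,138,0],[0,143,0],[0,144,0],[0,144,0],[0,144,0],[0,144,0],[0,144,0],[0,144,0],[0,80,0],[0,20,0],[0,-20,0],[0,-20,0]],"delta_rot":[[0,0,0],[0,0,0],[0,0,0],[0,0,0],[0,0,0],[0,0,0],[0,0,0],[0,0,0],[0,0,0],[0,0,0],[0,0,0],[0,0,0],[0,0,0],[0,0,0],[0,0,0]],"jaw":[55,55,55,55,55,55,55,80,95,95,95,95,95,95,95]}'
python3 wr.py w3 wide_round r .064 .052 .088 .6255 .255
python3 -c "
from h import *
goal(.3635,-.2905,.20,-38)"
```

```text
clock: 8.8
ee_pos: [0.6266, 0.2556, 0.2741]
tool_rot: [[1.0, 0.008, 0.001], [-0.001, 0.002, 1.0], [0.008, -1.0, 0.002]]
wrist_force: [-0.5, 0.4, -0.4]
gripper_width: 0.947
sil 0.9 252.0 183.0 dist 3.8
wide_round [0.6269 0.2545] yaw -1.9 0.052
at [0.6255 0.2544 0.2698] yaw -0.0 f [-0.4 -0.  -0.4] w 82.8 t 8.9 -> travel [-261.9   69.7 -545. ] rot [ 0.  38.   0.1]
```

View pics/w3.png

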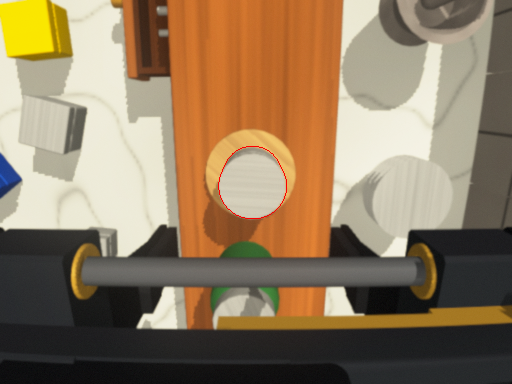

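```bash
python3 -m jog '{"travel":[[-131,0,-272],[-131,0,-272],[-131,0,-272],[-131,0,-272],[-131,0,-272],[-262,60,-545],[-262,118,-545],[-262,118,-545],[-262,118,-545],[-262,118,-545],[-262,118,-545],[-262,118,-545],[-262,118,-545],[-262,118,-545]],"delta_rot":[[0,0,0],[0,0,0],[0,0,0],[0,0,0],[0,0,0],[0,0,0],[0,0,0],[0,0,0],[0,0,0],[0,0,0],[0,0,0],[0,0,0],[0,0,0],[0,0,0]],"jaw":[95,95,95,95,95,95,95,95,95,95,95,95,95,95]}'
python3 wr.py w4 middle_round r .050 .046 0 .3635 -.2905
python3 -c "
from h import *
goal(.3635,-.2905,.015,0)"
```

```text
clock: 10.65
ee_pos: [0.3645, -0.2896, 0.1522]
tool_rot: [[1.0, 0.003, -0.002], [0.002, -0.001, 1.0], [0.003, -1.0, -0.001]]
wrist_force: [-0.2, -0.2, 0.1]
gripper_width: 0.952
sil 0.73 253.0 189.0 dist 3.4
middle_round [ 0.3649 -0.2906] yaw -0.2 0.05
at [ 0.3642 -0.2899  0.1521] yaw 0.1 f [0.4 0.2 0.1] w 83.0 t 10.75 -> travel [ -1.1 137.1  -0.4] rot [0.1 0.1 0.2]
```

View pics/w4.png

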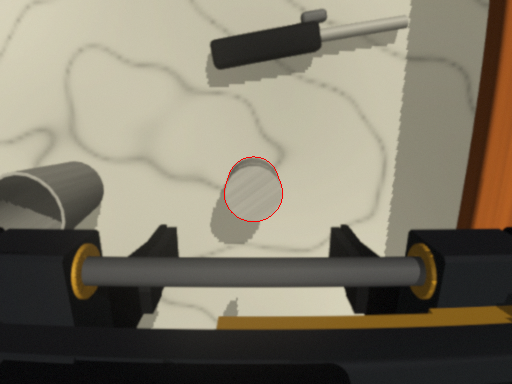

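```bash
python3 -m jog '{"travel":[[1,50,0],[1,100,-1],[1,136,-1],[1,136,-1],[1,136,-1],[1,136,-1],[1,136,-1],[1,136,-1],[1,136,-1],[1,136,-1],[1,136,-1]],"delta_rot":[[0,0,0],[0,0,0],[0,0,0],[0,0,0],[0,0,0],[0,0,0],[0,0,0],[0,0,0],[0,0,0],[0,0,0],[0,0,0]],"jaw":[95,95,95,95,40,40,40,40,40,40,40]}' 20
python3 -c "
from h import *
goal(.6265,.2545,.29,0);goal(.6265,.2545,.155,0)"
```

```text
clock: 12.12
ee_pos: [0.3657, -0.2914, 0.0166]
tool_rot: [[1.0, 0.003, -0.001], [0.001, -0.002, 1.0], [0.003, -1.0, -0.002]]
wrist_force: [-2.1, 0.9, 6.0]
gripper_width: 0.568
at [ 0.3657 -0.2914  0.0166] yaw 0.1 f [-2.1  0.9  6. ] w 49.4 t 12.12 -> travel [ 262.1 -273.7  545.1] rot [0.1 0.1 0.2]
at [ 0.3657 -0.2914  0.0166] yaw 0.1 f [-2.1  0.9  6. ] w 49.4 t 12.12 -> travel [ 261.7 -138.7  545.4] rot [0.1 0.1 0.2]
```

```bash
python3 -m jog '{"travel":[[0,-60,0],[0,-120,0],[0,-180,0],[0,-240,0],[262,-273,545],[262,-273,545],[262,-273,545],[262,-273,545],[262,-273,545],[262,-273,545],[262,-273,545],[262,-273,545],[262,-273,545],[262,-273,545],[262,-273,545],[262,-273,545],[262,-273,545],[262,-273,545]],"delta_rot":[[0,0,0],[0,0,0],[0,0,0],[0,0,0],[0,0,0],[0,0,0],[0,0,0],[0,0,0],[0,0,0],[0,0,0],[0,0,0],[0,0,0],[0,0,0],[0,0,0],[0,0,0],[0,0,0],[0,0,0],[0,0,0]],"jaw":[40,40,40,40,40,40,40,40,40,40,40,40,40,40,40,40,40,40]}'
python3 wr.py w5 wide_round r .064 .052 .088 .6265 .2545
python3 -c "
from h import *
goal(.6265,.254,.1566,0)"
```

```text
clock: 14.38
ee_pos: [0.6266, 0.2529, 0.2897]
tool_rot: [[1.0, 0.004, 0.001], [-0.001, -0.003, 1.0], [0.004, -1.0, -0.003]]
wrist_force: [0.9, 0.1, -1.4]
gripper_width: 0.569
sil 0.78 252.0 170.0 dist 3.0
wide_round [0.6267 0.2551] yaw 8.3 0.246
at [0.6266 0.2534 0.2897] yaw -0.0 f [ 0.   0.  -1.6] w 49.6 t 14.47 -> travel [ -0.5 133.1   0.9] rot [ 0.1 -0.   0.2]
```

View pics/w5.png

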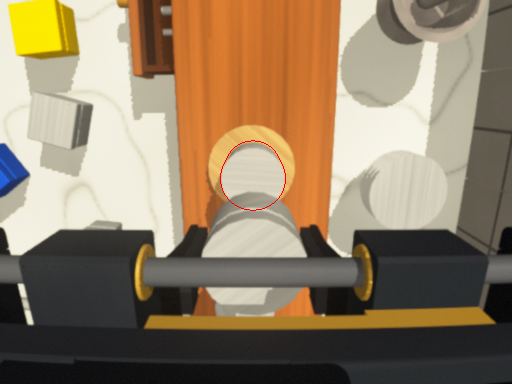

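```bash
python3 -m jog '{"travel":[[0,50,1],[0,100,1],[0,120,1],[0,129,1],[0,132.5,1],[0,133.5,1],[0,133.5,1],[0,133.5,1],[0,133.5,1],[0,133.5,1],[0,133.5,1],[0,75,1],[0,15,1],[0,-20,0],[0,-20,0]],"delta_rot":[[0,0,0],[0,0,0],[0,0,0],[0,0,0],[0,0,0],[0,0,0],[0,0,0],[0,0,0],[0,0,0],[0,0,0],[0,0,0],[0,0,0],[0,0,0],[0,0,0],[0,0,0]],"jaw":[40,40,40,40,40,40,40,65,80,80,80,80,80,80,80]}'
python3 wr.py w6 middle_round r .050 .046 .140 .6265 .254
python3 -c "
from h import *
goal(.619,-.251,.25,0)"
```

```text
clock: 16.35
ee_pos: [0.6272, 0.2544, 0.3132]
tool_rot: [[1.0, 0.008, 0.0], [-0.0, -0.0, 1.0], [0.008, -1.0, -0.0]]
wrist_force: [0.4, 0.4, -1.2]
gripper_width: 0.8
sil 0.95 252.0 182.0 dist 2.3
middle_round [0.6278 0.2551] yaw 3.2 0.04
at [0.6264 0.2534 0.3093] yaw -0.0 f [ 0.6  0.3 -0.8] w 69.6 t 16.45 -> travel [  -7.5   60.6 -504.3] rot [ 0.2 -0.   0.2]
```

View pics/w6.png

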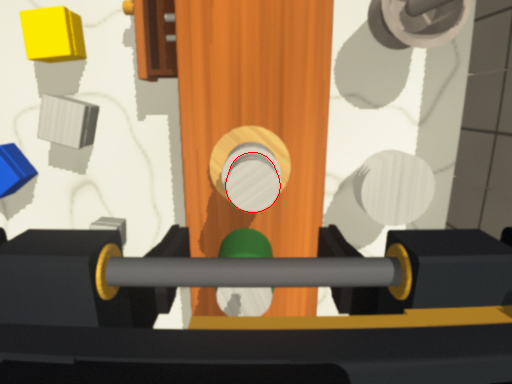

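```bash
python3 -m jog '{"travel":[[-7,0,-504],[-7,0,-504],[-7,0,-504],[-7,0,-504],[-7,0,-504],[-7,20,-504],[-7,40,-504],[-7,75,-504],[-7,75,-504],[-7,75,-504],[-7,75,-504],[-7,75,-504]],"delta_rot":[[0,0,0],[0,0,0],[0,0,0],[0,0,0],[0,0,0],[0,0,0],[0,0,0],[0,0,0],[0,0,0],[0,0,0],[0,0,0],[0,0,0]],"jaw":[80,80,80,80,80,80,80,80,80,80,80,80]}'
python3 wr.py w7 narrow_round r .036 .040 .08 .619 -.251
python3 -c "
from h import *
goal(.619,-.251,.092,0)"
```

```text
clock: 17.95
ee_pos: [0.6206, -0.2483, 0.2371]
tool_rot: [[1.0, 0.006, -0.003], [0.003, -0.003, 1.0], [0.006, -1.0, -0.003]]
wrist_force: [-0.3, 0.1, -0.2]
gripper_width: 0.799
sil 0.72 251.0 187.0 dist 1.4
narrow_round [ 0.6198 -0.2494] yaw 14.6 0.075
at [ 0.6202 -0.2492  0.2367] yaw 0.1 f [ 0.4 -0.9 -0.4] w 69.6 t 18.05 -> travel [ -1.9 144.7  -1.3] rot [0.2 0.1 0.3]
```

View pics/w7.png

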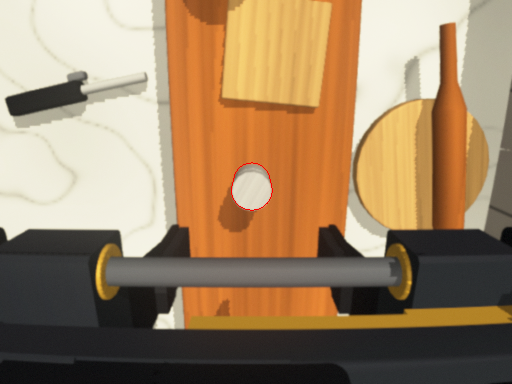

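```bash
python3 -m jog '{"travel":[[0,50,0],[0,100,0],[0,144,0],[0,144,0],[0,144,0],[0,144,0],[0,144,0],[0,144,0],[0,144,0],[0,144,0],[0,144,0]],"delta_rot":[[0,0,0],[0,0,0],[0,0,0],[0,0,0],[0,0,0],[0,0,0],[0,0,0],[0,0,0],[0,0,0],[0,0,0],[0,0,0]],"jaw":[80,80,80,80,25,25,25,25,25,25,25]}' 15
python3 -c "
from h import *
goal(.6272,.2545,.33,0);goal(.6272,.2545,.0,0)"
```

```text
clock: 19.42
ee_pos: [0.6212, -0.2498, 0.0934]
tool_rot: [[1.0, 0.006, -0.002], [0.002, -0.004, 1.0], [0.006, -1.0, -0.004]]
wrist_force: [-1.7, 0.9, 5.5]
gripper_width: 0.41
at [ 0.6212 -0.2498  0.0934] yaw 0.1 f [-1.7  0.9  5.5] w 35.7 t 19.43 -> travel [   8.2 -238.3  503.5] rot [0.2 0.1 0.3]
at [ 0.6212 -0.2498  0.0934] yaw 0.1 f [-1.7  0.9  5.5] w 35.7 t 19.43 -> travel [  6.4  91.7 504.7] rot [0.2 0.1 0.3]
```

```bash
python3 -m jog '{"travel":[[0,-60,0],[0,-120,0],[0,-180,0],[8,-238,504],[8,-238,504],[8,-238,504],[8,-238,504],[8,-238,504],[8,-238,504],[8,-238,504],[8,-238,504],[8,-238,504],[8,-238,504],[8,-238,504],[8,-238,504],[8,-238,504]],"delta_rot":[[0,0,0],[0,0,0],[0,0,0],[0.2,0,0.3],[0.2,0,0.3],[0.2,0,0.3],[0.2,0,0.3],[0.2,0,0.3],[0.2,0,0.3],[0.2,0,0.3],[0.2,0,0.3],[0.2,0,0.3],[0.2,0,0.3],[0.2,0,0.3],[0.2,0,0.3],[0.2,0,0.3]],"jaw":[25,25,25,25,25,25,25,25,25,25,25,25,25,25,25,25]}'
python3 wr.py w8 middle_round r .050 .046 .140 .6272 .2545
python3 -c "
from h import *
goal(.6270,.2545,.1994,0)"
```

```text
clock: 21.42
ee_pos: [0.6274, 0.2538, 0.3297]
tool_rot: [[1.0, 0.0, 0.0], [-0.0, -0.0, 1.0], [0.0, -1.0, -0.0]]
wrist_force: [-0.5, -0.5, -0.5]
gripper_width: 0.407
sil 0.69 254.0 178.0 dist 1.8
middle_round [0.6281 0.2554] yaw 7.9 0.047
at [0.6272 0.2544 0.3297] yaw 0.0 f [ 0.5 -1.  -1.4] w 35.8 t 21.52 -> travel [ -0.2 130.3   0.2] rot [0. 0. 0.]
```

View pics/w8.png

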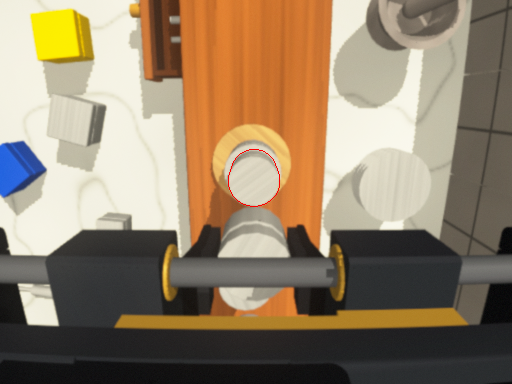

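```bash
python3 -m jog '{"travel":[[0,50,0.5],[0,98,0.5],[0,118,0.5],[0,126,0.5],[0,129.5,0.5],[0,130.5,0.5],[0,130.5,0.5],[0,130.5,0.5],[0,130.5,0.5],[0,130.5,0.5],[0,130.5,0.5],[0,75,0.5],[0,15,0.5],[0,-20,0],[0,-20,0]],"delta_rot":[[0,0,0],[0,0,0],[0,0,0],[0,0,0],[0,0,0],[0,0,0],[0,0,0],[0,0,0],[0,0,0],[0,0,0],[0,0,0],[0,0,0],[0,0,0],[0,0,0],[0,0,0]],"jaw":[25,25,25,25,25,25,25,50,65,65,65,65,65,65,65]}'
python3 wr.py w9 narrow_round r .036 .040 .186 .627 .2545
python3 -c "
from h import *
goal(.374,.309,.17,74);goal(.374,.309,.17,-16)"
```

```text
clock: 23.4
ee_pos: [0.6277, 0.2554, 0.3531]
tool_rot: [[1.0, 0.005, -0.001], [0.001, 0.002, 1.0], [0.005, -1.0, 0.002]]
wrist_force: [-0.6, 0.7, -1.1]
gripper_width: 0.65
sil 0.62 253.0 184.0 dist 2.0
narrow_round [0.6283 0.2555] yaw 12.5 0.083
at [0.6271 0.2545 0.3494] yaw 0.0 f [ 1.3 -0.3 -1.6] w 56.8 t 23.5 -> travel [-253.1  179.2   54.8] rot [  0. -74.   0.]
at [0.6271 0.2545 0.3494] yaw 0.0 f [ 1.3 -0.3 -1.6] w 56.8 t 23.5 -> travel [-253.1  179.2   54.8] rot [ 0. 16.  0.]
```

View pics/w9.png

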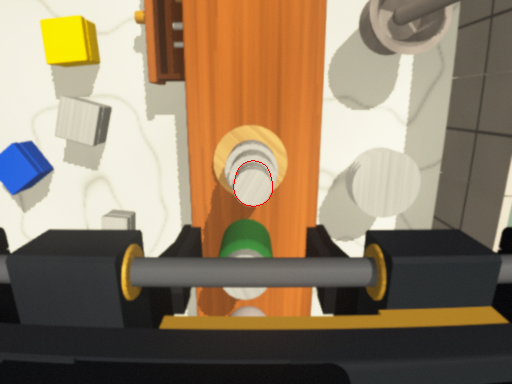

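```bash
python3 -m jog '{"travel":[[-60,0,10],[-120,0,20],[-180,40,40],[-253,100,55],[-253,160,55],[-253,190,55],[-253,190,55],[-253,190,55],[-253,190,55],[-253,190,55],[-253,190,55]],"delta_rot":[[0,0,0],[0,8,0],[0,16,0],[0,16,0],[0,16,0],[0,16,0],[0,16,0],[0,16,0],[0,16,0],[0,16,0],[0,16,0]],"jaw":[65,80,100,100,100,100,100,100,100,100,100]}'
python3 wr.py w10 big_square s .060 .048 0 .374 .309
python3 -c "
from h import *
goal(.374,.309,.015,-16)"
```

```text
clock: 24.88
ee_pos: [0.3747, 0.3093, 0.1599]
tool_rot: [[0.961, 0.001, 0.275], [-0.275, 0.0, 0.961], [0.001, -1.0, 0.001]]
wrist_force: [-0.2, -0.3, 0.1]
gripper_width: 0.999
sil 0.87 207.0 65.0 dist 128.5
sil 0.87 173.0 294.0 dist 134.4
sil 0.68 252.0 187.0 dist 2.0
big_square [0.3742 0.3094] yaw 73.1 0.049
at [0.3744 0.3092 0.1595] yaw -16.0 f [-0.1 -0.3  0.2] w 86.8 t 24.98 -> travel [ -0.4 144.5  -0.3] rot [-0.  0.  0.]
```

View pics/w10.png

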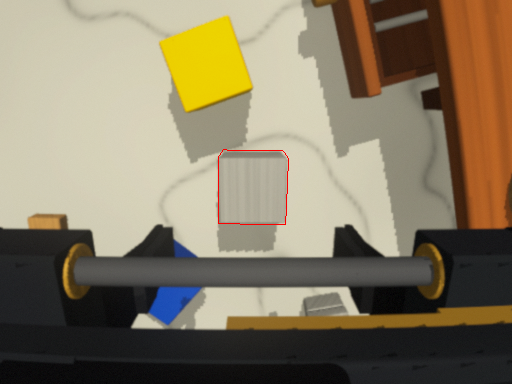

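```bash
python3 -m jog '{"travel":[[0,50,0],[0,100,0],[0,143,0],[0,143,0],[0,143,0],[0,143,0],[0,143,0],[0,143,0],[0,143,0],[0,143,0]],"delta_rot":[[0,0.8,0],[0,0.8,0],[0,0.8,0],[0,0.8,0],[0,0.8,0],[0,0.8,0],[0,0.8,0],[0,0.8,0],[0,0.8,0],[0,0.8,0]],"jaw":[100,100,100,100,50,50,50,50,50,50]}' 20
python3 -c "
from h import *
goal(.640,-.1268,.27,-5);goal(.640,-.1268,0,-5)"
```

```text
clock: 26.22
ee_pos: [0.375, 0.3095, 0.0175]
tool_rot: [[0.957, 0.002, 0.288], [-0.288, 0.0, 0.957], [0.002, -1.0, 0.001]]
wrist_force: [-1.4, -2.1, 8.3]
gripper_width: 0.689
at [0.375  0.3095 0.0175] yaw -16.8 f [-1.4 -2.1  8.3] w 59.9 t 26.23 -> travel [ 380.1 -252.  -341.1] rot [ -0.  -11.8   0.1]
at [0.375  0.3095 0.0175] yaw -16.8 f [-1.4 -2.1  8.3] w 59.9 t 26.23 -> travel [ 379.5   18.  -341.3] rot [ -0.  -11.8   0.1]
```

```bash
python3 -m jog '{"travel":[[0,-60,0],[0,-120,0],[0,-185,0],[0,-250,0],[380,-252,-341],[380,-252,-341],[380,-252,-341],[380,-252,-341],[380,-252,-341],[380,-252,-341],[380,-252,-341],[380,-252,-341],[380,-252,-341],[380,-252,-341],[380,-252,-341],[380,-252,-341],[380,-252,-341]],"delta_rot":[[0,0,0],[0,0,0],[0,0,0],[0,0,0],[0,-4,0],[0,-8,0],[0,-11.8,0],[0,-11.8,0],[0,-11.8,0],[0,-11.8,0],[0,-11.8,0],[0,-11.8,0],[0,-11.8,0],[0,-11.8,0],[0,-11.8,0],[0,-11.8,0],[0,-11.8,0]],"jaw":[50,50,50,50,50,50,50,50,50,50,50,50,50,50,50,50,50]}'
python3 wr.py w11 square_stand s .092 .008 .08 .640 -.1268
python3 -c "
from h import *
goal(.640,-.1268,.1055,-5)"
```

```text
clock: 28.35
ee_pos: [0.6398, -0.1258, 0.2704]
tool_rot: [[0.996, 0.002, 0.086], [-0.086, -0.0, 0.996], [0.003, -1.0, -0.0]]
wrist_force: [-0.4, 0.2, -2.2]
gripper_width: 0.689
sil 0.74 254.0 159.0 dist 15.2
square_stand [ 0.6415 -0.1274] yaw -4.3 0.385
at [ 0.6398 -0.1263  0.2703] yaw -4.9 f [-0.3 -0.3 -2.7] w 59.9 t 28.45 -> travel [ -0.2 164.8  -0.5] rot [0.  0.1 0.1]
```

View pics/w11.png

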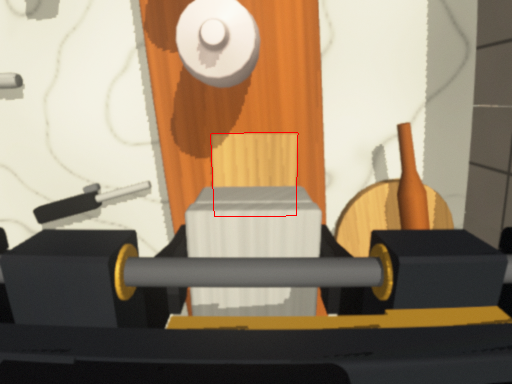

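```bash
python3 -m jog '{"travel":[[1,50,0],[1,100,-0.7],[1,140,-0.7],[1,157,-0.7],[1,163,-0.7],[1,165,-0.7],[1,165,-0.7],[1,165,-0.7],[1,165,-0.7],[1,165,-0.7],[1,165,-0.7],[1,100,-0.7],[1,40,-0.7],[1,0,-0.7],[1,0,-0.7]],"delta_rot":[[0,0,0],[0,0,0],[0,0,0],[0,0,0],[0,0,0],[0,0,0],[0,0,0],[0,0,0],[0,0,0],[0,0,0],[0,0,0],[0,0,0],[0,0,0],[0,0,0],[0,0,0]],"jaw":[50,50,50,50,50,50,50,85,95,95,95,95,95,95,95]}'
python3 wr.py w12 big_square s .060 .048 .088 .640 -.127
python3 -c "
from h import *
goal(.409,.1412,.15,-4)"
```

```text
clock: 30.32
ee_pos: [0.6424, -0.1268, 0.2743]
tool_rot: [[0.996, 0.008, 0.086], [-0.086, -0.001, 0.996], [0.009, -1.0, -0.001]]
wrist_force: [-0.0, 0.9, -1.0]
gripper_width: 0.947
sil 0.88 251.0 181.0 dist 3.4
big_square [ 0.6424 -0.1271] yaw 85.9 0.077
at [ 0.6407 -0.1271  0.2699] yaw -4.9 f [ 0.6 -0.2 -0.5] w 83.0 t 30.43 -> travel [-254.2  119.3  247.4] rot [ 0.  -0.9  0.1]
```

View pics/w12.png

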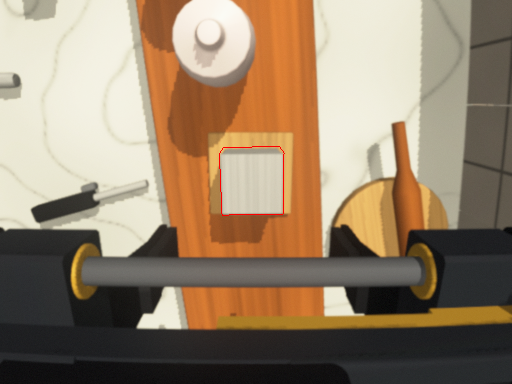

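```bash
python3 -m jog '{"travel":[[-254,0,247],[-254,0,247],[-254,0,247],[-254,0,247],[-254,10,247],[-254,60,247],[-254,119,247],[-254,119,247],[-254,119,247],[-254,119,247],[-254,119,247]],"delta_rot":[[0,0,0],[0,0,0],[0,0,0],[0,0,0],[0,0,0],[0,0,0],[0,0,0],[0,0,0],[0,0,0],[0,0,0],[0,0,0]],"jaw":[95,95,95,95,95,95,95,95,95,95,95]}'
python3 wr.py w13 small_square s .042 .042 0 .409 .1412
python3 -c "
from h import *
goal(.409,.1412,.013,-4)"
```

```text
clock: 31.8
ee_pos: [0.4103, 0.1408, 0.1515]
tool_rot: [[0.996, 0.004, 0.087], [-0.087, -0.0, 0.996], [0.004, -1.0, 0.0]]
wrist_force: [0.2, 0.1, 0.6]
gripper_width: 0.955
sil 0.62 252.0 188.0 dist 3.2
small_square [0.4096 0.1406] yaw 83.3 0.087
at [0.4098 0.1408 0.151 ] yaw -5.0 f [-0.7  0.6  0. ] w 82.9 t 31.9 -> travel [ -1.3 138.    0.4] rot [ 0.  -1.   0.2]
```

View pics/w13.png

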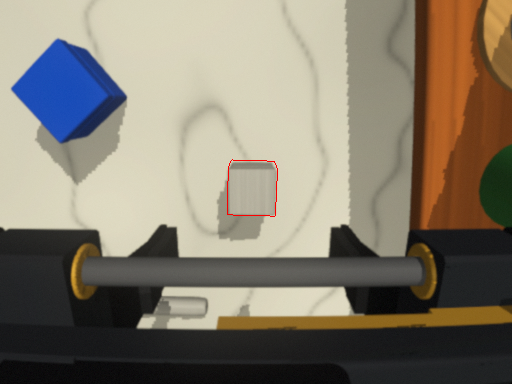

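```bash
python3 -m jog '{"travel":[[0,50,0],[0,100,0],[0,136,0],[0,136,0],[0,136,0],[0,136,0],[0,136,0],[0,136,0],[0,136,0],[0,136,0],[0,136,0]],"delta_rot":[[0,1.5,0],[0,1.5,0],[0,1.5,0],[0,1.5,0],[0,1.5,0],[0,1.5,0],[0,1.5,0],[0,1.5,0],[0,1.5,0],[0,1.5,0],[0,1.5,0]],"jaw":[95,95,95,95,30,30,30,30,30,30,30]}' 18
python3 -c "
from h import *
goal(.6415,-.127,.29,-4.5);goal(.6415,-.127,0,-4.5)"
```

```text
clock: 33.28
ee_pos: [0.4104, 0.1407, 0.0152]
tool_rot: [[0.994, 0.003, 0.113], [-0.113, -0.001, 0.994], [0.004, -1.0, -0.0]]
wrist_force: [-2.1, -1.5, 5.8]
gripper_width: 0.481
at [0.4104 0.1407 0.0152] yaw -6.5 f [-2.1 -1.5  5.8] w 41.8 t 33.27 -> travel [ 260.8 -273.8 -240. ] rot [ 0.  -2.   0.2]
at [0.4104 0.1407 0.0152] yaw -6.5 f [-2.1 -1.5  5.8] w 41.8 t 33.27 -> travel [ 259.8   16.2 -239.9] rot [ 0.  -2.   0.2]
```

Place TCP height: 0.136 + 0.0152 = 0.1512.

```bash
python3 -m jog '{"travel":[[0,-60,0],[0,-120,0],[0,-185,0],[0,-248,0],[260,-273,-240],[260,-273,-240],[260,-273,-240],[260,-273,-240],[260,-273,-240],[260,-273,-240],[260,-273,-240],[260,-273,-240],[260,-273,-240],[260,-273,-240],[260,-273,-240],[260,-273,-240]],"delta_rot":[[0,0,0],[0,0,0],[0,0,0],[0,0,0],[0,-2,0.2],[0,-2,0.2],[0,-2,0.2],[0,-2,0.2],[0,-2,0.2],[0,-2,0.2],[0,-2,0.2],[0,-2,0.2],[0,-2,0.2],[0,-2,0.2],[0,-2,0.2],[0,-2,0.2]],"jaw":[30,30,30,30,30,30,30,30,30,30,30,30,30,30,30,30]}'
python3 wr.py w14 big_square s .060 .048 .088 .641 -.127
python3 -c "
from h import *
goal(.6415,-.127,.1512,-4.5)"
```

```text
clock: 35.28
ee_pos: [0.6406, -0.1268, 0.2894]
tool_rot: [[0.997, 0.0, 0.078], [-0.078, -0.001, 0.997], [0.0, -1.0, -0.001]]
wrist_force: [-0.3, 1.3, -1.2]
gripper_width: 0.478
sil 0.95 255.0 174.0 dist 2.3
big_square [ 0.6427 -0.1273] yaw 87.2 0.157
at [ 0.6407 -0.1269  0.2893] yaw -4.5 f [ 0.4  0.2 -1.2] w 42.2 t 35.38 -> travel [  0.8 138.1   0. ] rot [0. 0. 0.]
```

View pics/w14.png

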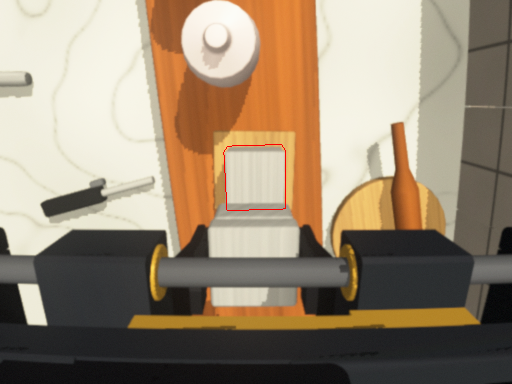

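```bash
python3 -m jog '{"travel":[[1,50,0],[1,100,0],[1,124,0],[1,134,0],[1,137,0],[1,138.5,0],[1,138.5,0],[1,138.5,0],[1,138.5,0],[1,138.5,0],[1,138.5,0],[1,80,0],[1,20,0],[1,-20,0],[1,-20,0]],"delta_rot":[[0,0,0],[0,0,0],[0,0,0],[0,0,0],[0,0,0],[0,0,0],[0,0,0],[0,0,0],[0,0,0],[0,0,0],[0,0,0],[0,0,0],[0,0,0],[0,0,0],[0,0,0]],"jaw":[30,30,30,30,30,30,30,60,75,75,75,75,75,75,75]}'
python3 wr.py w15 small_square s .042 .042 .136 .641 -.127
python3 -c "
from h import *
goal(.45,-.127,.35,-4)"
```

```text
clock: 37.25
ee_pos: [0.643, -0.1266, 0.3131]
tool_rot: [[0.997, 0.006, 0.078], [-0.078, -0.001, 0.997], [0.006, -1.0, -0.001]]
wrist_force: [-0.6, 0.0, -0.6]
gripper_width: 0.747
sil 0.86 252.0 182.0 dist 3.3
small_square [ 0.6421 -0.1274] yaw -2.5 0.116
at [ 0.6416 -0.1269  0.3089] yaw -4.5 f [-0.5  0.5 -0.2] w 65.2 t 37.35 -> travel [-191.1  -41.1  -15. ] rot [ 0.  -0.5  0. ]
```

View pics/w15.png

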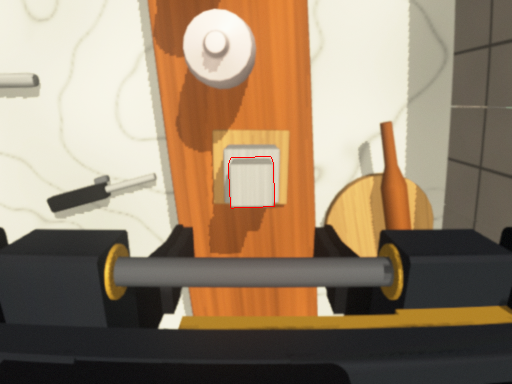

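Both stacks look centred. I'll back off towards the robot and take the final check from the fixed cameras.

```bash
python3 -m jog '{"travel":[[-60,-20,0],[-120,-40,-20],[-170,-40,-60],[-170,-40,-120],[-170,-40,-180],[-170,-40,-200],[-170,-40,-200],[-170,-40,-200]],"delta_rot":[[0,0,0],[0,0,0],[0,0,0],[0,0,0],[0,0,0],[0,0,0],[0,0,0],[0,0,0]],"jaw":[75,75,75,75,75,75,75,75]}'
python3 - <<'E'
from fit import *
L=[("wide_round","r",.064,.052,.088,(.627,.255)),("middle_round","r",.05,.046,.140,(.627,.255)),("narrow_round","r",.036,.04,.186,(.627,.255)),
("big_square","s",.06,.048,.088,(.641,-.127)),("small_square","s",.042,.042,.136,(.641,-.127))]
for c in ("top","side"):
    im0=cv2.imread(f"pics/{c}0.png"); im=robot.capture(c)[:,:,::-1].copy(); cal=robot.calibration(c)
    for t in ("green_jar","pickle_jar","gas_lighter"):
        for r in robot.landmark_of(c,t)[:1]: print(c,t,round(r["confidence"],2),w(cal,r["point"]))
    for t,k,a,h,z,x0 in L:
        q=hullmask(cal,k,a,h,*x0,z,-.08)
        cs,_=cv2.findContours((q>.5).astype(np.uint8),0,2); cv2.drawContours(im,cs,-1,(0,0,255),1)
    cr=im[80:280,60:460] if c=="top" else im[100:300,110:360]
    cv2.imwrite(f"pics/{c}end.png",cv2.resize(cr,(800,400) if c=="top" else (750,600),interpolation=cv2.INTER_CUBIC))
print(robot.get_obs()["clock"],robot.get_obs()["ee_pos"])
E
```

```text
clock: 38.35
ee_pos: [0.4572, -0.311, 0.3486]
tool_rot: [[0.997, -0.0, 0.075], [-0.075, 0.001, 0.997], [-0.0, -1.0, 0.001]]
wrist_force: [0.6, 0.1, 0.2]
gripper_width: 0.75
top green_jar 0.61 [0.6219 0.1396 0.0789]
top pickle_jar 0.89 [ 0.6216 -0.0009  0.0821]
top gas_lighter 0.71 [ 0.4116 -0.1602  0.0001]
side green_jar 0.95 [0.615  0.1386 0.083 ]
side pickle_jar 0.9 [0.6212 0.0033 0.0837]
side gas_lighter 0.42 [ 0.6385 -0.1282  0.0824]
38.75 [ 0.4567 -0.3127  0.3492]
```

View pics/topend.png

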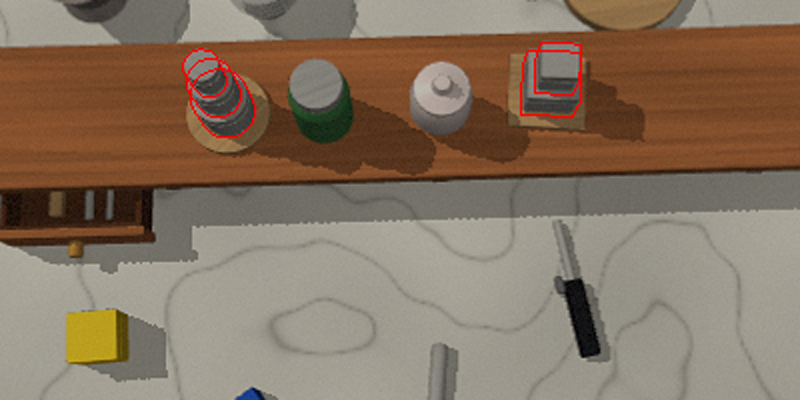

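View pics/sideend.png

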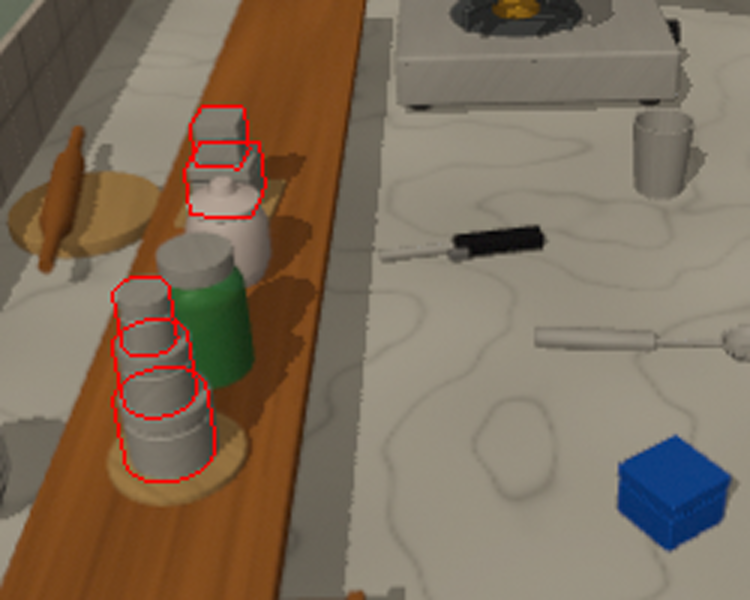

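```bash
python3 -c "
from bench import robot
print(robot.close_job())"
```

```text
the job is handed in; nothing more can be done
None
```

The job is handed in, at about 39 s of the 122 s allowed. Both stacks stand on the plank: the wide, middle and narrow round tins on the round stand, and the big then the small square tin on the square stand. `close_job` gives no verdict, so success is judged only from my own checks.

- **Stacks:** In the wrist pictures, each tin measured within about 2 mm of the centre of what it stands on. The final top and side pictures show both stacks upright, with the modelled outlines 1–2 pixels off, which fits the camera calibration error.
- **Jars and lighter:** Measured positions agreed with the start to within about 6 mm, which is about the networks' accuracy. The lighter's start position came from the side camera and its end position from the top camera.
- **Gripper:** It was open and clear of everything at the end, with the wrist force reading below 1 N.
- **Disagreements:**
  - At the end the side-camera network reported the lighter at the square stand with low confidence (0.42). Both pictures show the lighter still in its place on the counter, so I took that as a false report.
  - The side view of the square stand was partly blocked by the pickle jar. I took the stand's position from the top and wrist cameras instead.

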